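Set the mould plate and peel a formed shell for it

ROBOT

A 7-joint arm with a two-finger parallel gripper is mounted at the origin on the work surface. World frame = base frame: x ahead of the robot, y to its left, z up, the work surface at z = 0. Lengths are in m, angles in rad, forces in N, time in s.
With the tool pointing down it reaches from about 0.425 to 0.875 m from the base axis. Payload 4.7 kg.
Tool frame: the origin (TCP) lies on the centre line of the jaws, within the pads' length; the fingertips stand bot.tip_extent ahead of it and the grasp point (between the pads) lies 3 mm ahead of it (bot.tip_extent is the distance from the TCP to the fingertips, in m); z points along the fingers, y is the line along which they close (so a half turn about z gives the same grasp; the last joint's range is limited). The gripper opens to 87 mm and grips with 3 to 60 N. Pads are 19 mm wide; open, the fingers measure 117 mm over their backs; the gripper's body (75 mm by 190 mm) begins 51 mm behind the grasp point.
Start: joints at [1.285, 0.321, -0.07, 1.45, 0.023, 1.371, -0.057], TCP at [0.192, -0.621, 0.245] pointing down, gripper open.
Joint ranges: [-2.86, 2.86], [-0.3, 2.09], [-1.38, 1.24], [0.06, 2.45], [-1.56, 4.7], [0.09, 2.05], [-2.69, 2.69]. Speed limits (rad/s): [2.57, 2.57, 3.14, 3.14, 3.14, 3.14, 3.14].

INTERFACE

Orientations are given as a unit quaternion [w, x, y, z].
In Python, from workcell import bot, read_camera, calibration gives the robot as it stands.
- The arm moves only by the tool send_rows, never from a script. Its argument "deltas" is one flat list of numbers, 6 for each row, row after row: the shift along the tool's x, y, z in units of 40 mm (1.0 is 40 mm), then the turn, a rotation vector about the tool's x, y, z in rad. In form: [x, y, z, wx, wy, wz, x, y, z, wx, wy, wz, ...]. A call has 1 to 10 rows; each row shifts and turns the commanded pose from where the row before left it, along the tool's axes as they then stand; what a row does not reach is not made up. A row lasts 1/10 s, in which the tool goes at most 50 mm and 8.59 degrees, less where a joint would pass 70% of its speed; a pose out of reach is approached as far as the arm can. A call is refused whole if a number of a shift passes 1 or a number of a turn 0.15, either way. A call with a gripper value outside its range is refused whole. "fingers" is the closure, from -1 (fully open) to 1 (shut), set as the call begins (left out, the last holds). The fingers move at their own pace and stop on an object; "squeeze" is the grip in N (left out, the last holds). Time passes only in rows, so rows that do not move let the fingers close. It gives the time, the measured TCP pose, the force, the opening and the grip force at its end, in the units of the state.
- bot.sense(): the state, without advancing time (a new reading comes with each control period).
- read_camera(name): name is "scene" or "top" or "wrist"; returns the picture (480x640x3 uint8, red, green, blue); there is no depth.
- calibration(name): a dict with "K" (3x3 intrinsics, pixels), "R" (3x3) and "t" (3): a world point X has camera coordinates R X + t. Camera axes: x right, y down, z forward; pixel columns grow to the right and rows downward; lengths in m; the calibration is good to about 2 mm. A picture is of the moment at which its call begins: read the wrist's pose just before it. calibration takes no time and is no camera call; for the wrist camera it gives the pose at the moment of the call.
- bot.close_job(): hands the job in; it is judged then, once.
The state is a dict: "time": time; "joint_pos": joint angles; "joint_velocities": joint speeds; "effort": joint torques, N m; "ee_pos": TCP position; "ee_rot": TCP orientation; "wrist_force": force on the tool from outside, world axes, zero at the start; "moment": the same for the moment, N m; "width": finger opening in m; "grasp_force": force on a finger pad.
Only numpy, scipy, OpenCV 4.12 (cv2) and the standard library are available. Lean on these libraries where they do the work, as an engineer would, in place of code of your own. Each camera call takes 0.05 s, during which the arm holds its last target. There are 200 camera calls.

TASK

Lower the mould plate over the forming fixture's two locating pins until it lies flush on the bed, and let go of it. Then peel the top shell off the sticky nested stack by its pull tab, raising that corner first while the opposite corner still rests on the stack, so that the other shells stay put. Finish while still holding the shell in the gripper, still and level, centred and lengthwise in line over the mould plate, about 10 cm above its wooden form, with the other things on the bench left alone.

Things in the scene. Friction and masses are not known exactly. Their poses are not given: they have to be found in the camera images.
- fixture: Forming fixture, fixed to the bench: flat dark steel bed 190 (x) x 110 (y) x 20 high. Origin at the centre of its underside on the bench, x along its length. Two upright steel locating pins, diameter 10, stand 13.5 above the bed at x = +68 and -68, y = 0; the upper 4.5 of each pin tapers to a 5 diameter tip.
- bed_top (a point): Centre of the top face of the fixture's bed, between the two pins, 20 above the bench; axes as the fixture.
- plate: Mould plate, loose, about 0.7 kg: aluminium, 170 (x) x 100 (y) x 14 thick, two 13 mm through holes at x = +-68, y = 0. On its middle a round-edged wooden form, 90 (x) x 40 (y), top 38 above the underside: the grip, across its 40 mm. Origin: centre of the underside, z up. Either way round fits. Seated, the origin coincides with bed_top. Starts flat on the bench.
- shell: Top one of a stack of white formed plastic shells, loose, 0.12 kg: flange 190 (x) x 116 (y) x 4 with a hollow crown 116 x 62, 32 high. Origin: centre of the flange's underside, 28 above the bench while nested. Tacky beads inside the crown (x = +36 and +47, y = +-28) cling to the shell beneath: together they resist about 7 N for the first 6 mm; lifted level, the shell tips the stack up with it.
- shell_tab (a point): Point on the top shell's upright pull tab, at (-103, +40, +16) in the shell's frame. The tab is 8 thick (shell's x), 26 wide (y), at the corner just beyond the short edge; it ends 12 above this point, the flange's top lies 12 below; 35 mm of free flange between tab and crown.
- shell_far (a point): Underside of the top shell's corner diagonally across from the tab: (+95, -58, 0) in the shell's frame. The peel hinges here: the tabbed corner rises, the gripper turning along with it by about 0.25 rad, and the beads let go one after another.
- stack: The four lower shells, stuck to one another for good, moving as one loose piece, about 0.5 kg, 190 x 116, flanges every 7 in height, standing free on the bench. Origin at the centre of its underside, axes as the top shell. Its own three pull tabs stand at the other three corners and end lower than the top shell's tab.
- stack_far (a point): Point of the lower stack on which shell_far lies while nested: (+95, -58, +28) in the stack's frame.
- wax_tin: Bystander: round lidded steel tin, 72 diameter x 30 high; origin at the centre of its underside.
- tape_roll: Bystander: flat-lying paper tape roll, 60 outer diameter x 25 high; origin at the centre of its underside.
- awl: Bystander: lying screwdriver-shaped awl with wooden handle, about 160 long; origin under its middle.
- heel_block: Bystander: wood and rubber heel block, 60 x 55 x 32; origin at the centre of its underside.
- hammer: Bystander: lying hammer, about 260 long; origin under its middle.

How it is judged:
On the way, in this order (a step that is already met when the one before it is completed fails the run):
1. the mould plate lies flush on the bed, over both pins, and is released (horizontal distance between plate and fixture below 0.004 m and z of plate in the frame of bed_top between -0.003 and 0.0025 m and angle between the x axis of plate and the x axis of fixture, either way round below 0.06 rad and angle between plate's own z axis and vertical below 0.03 rad and contact force between plate and fixture above 2 N and contact force between the fingers and plate below 0.3 N), for 0.2 s.
2. the tabbed corner is raised at least 12 mm while the opposite corner still rests on the stack (z of shell_tab in the frame of stack above 0.056 m and z of shell_far in the frame of stack_far below 0.008 m and angle between shell's own z axis and vertical above 0.05 rad), for 0.05 s.
3. the shell is off the stack, which stays on the bench (z of shell_far in the frame of stack_far above 0.02 m and contact force between shell and stack below 0.1 N and height (world z) of stack below 0.006 m and angle between stack's own z axis and vertical below 0.04 rad and distance of stack from where it was at the start of the episode below 0.03 m), for 0.1 s.
At the end, for the whole second after the job is handed in: Plate seated on the bed (2.5 mm flush, 4 mm centred, 0.06 rad) and released; lower stack flat within 30 mm of its place; shell held by the gripper alone, still, within 0.2 rad of level, 30 mm of the fixture's centre, 0.25 rad of its line, 50-160 mm above the form (all of step 1 and height (world z) of stack below 0.006 m and angle between stack's own z axis and vertical below 0.04 rad and distance of stack from where it was at the start of the episode below 0.03 m and contact force between the fingers and shell above 1 N and contact force between shell and plate below 0.1 N and contact force between shell and fixture below 0.1 N and contact force between shell and stack below 0.1 N and horizontal distance between shell and fixture below 0.03 m and z of shell in the frame of bed_top between 0.088 and 0.198 m and angle between shell's own z axis and vertical below 0.2 rad and angle between the x axis of shell and the x axis of fixture, either way round below 0.25 rad and linear speed of shell below 0.03 m/s); the arm keeps its last pose, push and grip.
It fails at once if the lower stack is lifted, tipped or pushed away (height (world z) of stack above 0.02 m or angle between stack's own z axis and vertical above 0.07 rad or distance of stack from where it was at the start of the episode above 0.04 m).
It fails at once if the plate is let go above the pins instead of lowered (horizontal distance between plate and fixture below 0.08 m and z of plate in the frame of bed_top above 0.015 m and contact force between the fingers and plate below 0.2 N).
It fails at once if a bystander is disturbed (moved 30 mm) (distance of any of wax_tin, tape_roll, awl, heel_block, hammer from where it was at the start of the episode above 0.03 m).
It also fails if it takes over 67 s, if anything falls off the work surface, if the arm or the gripper's body presses on something with over 40 N, if the wrist force passes 120 N, or if a joint passes its speed limit or range.

## Working session

There is one attempt and no reset: what is moved stays moved. The work goes in short steps, Python scripts to look and compute and a tool call to move; the robot and the scene stay as the last step left them, time stands still between calls to the robot, and variables do not carry over. Pictures are saved under pics/ and viewed, at most 10 in all, crops included, and the job is handed in when it is done.

Besides the shell and the picture viewer there is one more tool, called as name(argument=value, ...), one argument or row to a line, values as JSON. send_rows: Moves the arm, as the interface text tells. Its arguments: {"type":"object","properties":{"deltas":{"type":"array","items":{"type":"number"}},"fingers":{"type":"number"},"squeeze":{"type":"number"}},"required":["deltas"]}

```bash
ls; mkdir -p pics
python3 - <<'E'
from workcell import bot, read_camera, calibration
import cv2
print(bot.sense(), bot.tip_extent)
for n in ("scene","top"):
    cv2.imwrite(f"pics/{n}0.png", read_camera(n)[:,:,::-1]); print(n,calibration(n))
E
```

```text
pics
{'time': 0.0, 'joint_pos': array([ 1.28507947,  0.32183212, -0.07006553,  1.45168453,  0.0225982 ,
        1.37079911, -0.05689402]), 'joint_velocities': array([-8.03404415e-04,  1.01150230e-03, -4.22725135e-04, -1.03836592e-04,
       -2.66135925e-04,  7.66438321e-05,  5.03625892e-05]), 'effort': array([ 7.62102663e-04, -4.91290712e+01, -4.03326424e-01, -3.12525952e+01,
       -6.39219303e-02,  4.37965686e-02,  1.68632951e-04]), 'ee_pos': array([ 0.19176478, -0.62052692,  0.24345062]), 'ee_rot': array([-9.48304675e-04,  9.88782937e-01,  1.49356504e-01, -1.95476404e-04]), 'wrist_force': array([ 0.12451406, -0.1749695 , -0.26770667]), 'moment': array([ 0.01007109, -0.01079557,  0.01699176]), 'grasp_force': 0.0, 'width': 0.08694610932953882} 0.022
scene {'K': array([[580.18765477,   0.        , 332.52222206],
       [  0.        , 580.18765477, 233.59079871],
       [  0.        ,   0.        ,   1.        ]]), 'R': array([[-0.87629331,  0.48173867, -0.00615516],
       [ 0.34051   ,  0.61025598, -0.71529055],
       [-0.3408269 , -0.62890022, -0.69880007]]), 't': array([ 0.56709447, -0.14238349,  1.33457246])}
top {'K': array([[606.24802837,   0.        , 314.15874279],
       [  0.        , 606.24802837, 244.54234908],
       [  0.        ,   0.        ,   1.        ]]), 'R': array([[ 0.00781053, -0.99993918,  0.0077867 ],
       [-0.9973146 , -0.00835662, -0.0727582 ],
       [ 0.07281885, -0.00719751, -0.99731921]]), 't': array([-0.04217642,  0.62331588,  1.08833358])}
```

View pics/top0.png

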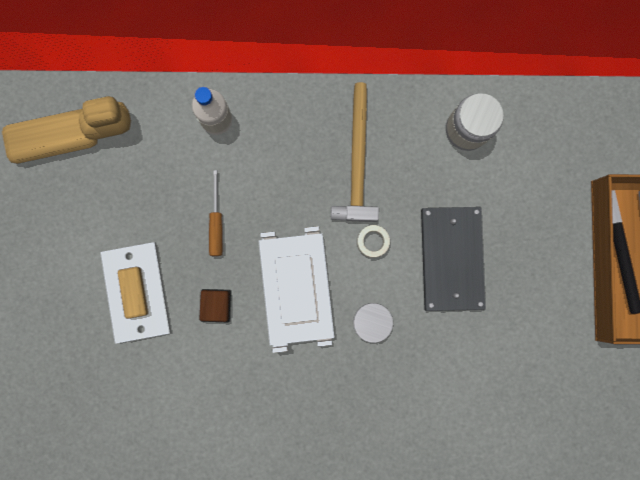

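View pics/scene0.png

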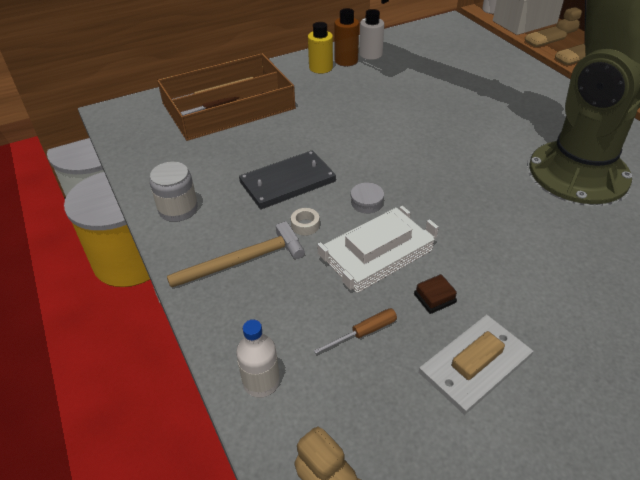

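The top view shows the plate near (135,293), the fixture near (454,259), and the stack near (296,290). There are tabs at all four corners: (267,235), (312,230), (279,349) and (325,343). I'll zoom in to get precise features and find the tallest tab.

Run:
```python
import cv2, numpy as np
t=cv2.imread("pics/top0.png"); s=cv2.imread("pics/scene0.png")
def c(im,x,y,w,h,W,H): return cv2.resize(im[y:y+h,x:x+w],(W,H),interpolation=cv2.INTER_CUBIC)
a=c(t,250,220,100,140,400,560); b=c(s,310,200,135,94,400,280); d=np.vstack([b, np.hstack([c(t,95,235,80,112,200,280),c(t,413,199,80,112,200,280)])])
cv2.imwrite("pics/crop.png",np.hstack([a,d]))
```

```text
(no output)
```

View pics/crop.png

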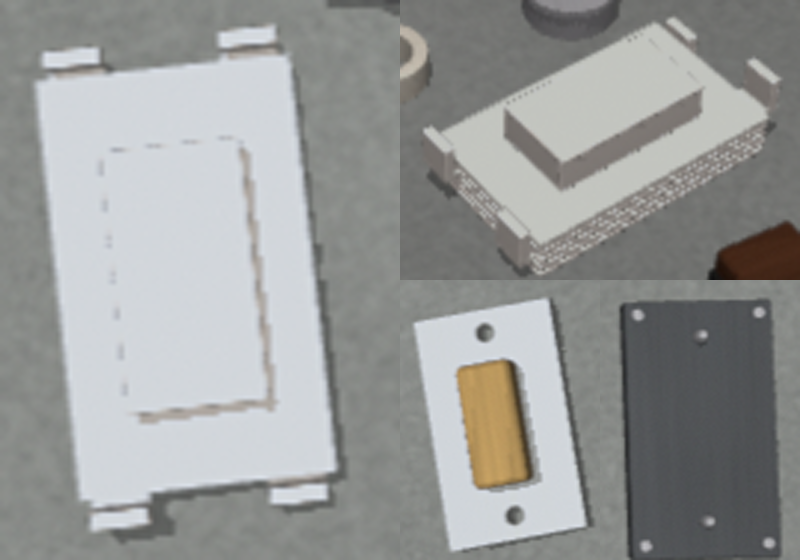

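The tallest tab is the one nearest the robot on the +y side, at top view (280,349). So the shell's x axis points to about world +x. Next I'll compute the poses.

```bash
cat > h.py <<'E'
import numpy as np, cv2
from workcell import bot, read_camera, calibration
from scipy.spatial.transform import Rotation as Ro
def pix2w(cal,uv,z):
    K,R,t=(np.array(cal[k]) for k in "KRt")
    uv=np.atleast_2d(uv).astype(float)
    d=(np.linalg.inv(K)@np.c_[uv,np.ones(len(uv))].T).T@R
    c=-R.T@t
    return c+d*((z-c[2])/d[:,2])[:,None]
def w2pix(cal,X):
    K,R,t=(np.array(cal[k]) for k in "KRt")
    p=(np.atleast_2d(X)@R.T+t)@K.T
    return p[:,:2]/p[:,2:]
def fit(model,W):
    """2D rigid fit: returns x,y,yaw,rms"""
    m=np.array(model,float);w=W[:,:2];a=m-m.mean(0);b=w-w.mean(0)
    th=np.arctan2((a[:,0]*b[:,1]-a[:,1]*b[:,0]).sum(),(a*b).sum())
    c,s=np.cos(th),np.sin(th);R=np.array([[c,-s],[s,c]])
    o=w.mean(0)-R@m.mean(0)
    return o.round(4),th.round(4),np.sqrt(((m@R.T+o-w)**2).sum(1).mean()).round(4)
def pose():
    s=bot.sense();q=s["ee_rot"];return s["ee_pos"],Ro.from_quat([q[1],q[2],q[3],q[0]])
E
python3 - <<'E'
from h import *
c=calibration("top")
rect=lambda a,b:[(a,b),(a,-b),(-a,-b),(-a,b)]
print("plate",fit(rect(.085,.05),pix2w(c,[(100.6,252.6),(154.2,242.2),(170.6,333),(115,343.4)],.014)), fit([(.068,0),(-.068,0)],pix2w(c,[(129,255.8),(141,329)],.014)))
print("fix",fit(rect(.095,.055),pix2w(c,[(421.4,208.6),(481,207),(484.6,309.4),(423.8,311)],.02)), fit([(.068,0),(-.068,0)],pix2w(c,[(453.8,221.4),(457,295.4)],.0335)))
print("shell",fit(rect(.095,.058),pix2w(c,[(259.25,240.75),(322.25,234.5),(334.25,338.25),(270,345)],.032)))
print("tab",pix2w(c,(280,349.25),.056))
for n,p,z in [("heel",(215,305),.032),("awlh",(216,234),.02),("awltip",(216,172),.01),("tin",(373,323),.03),("tape",(374,241),.025),("hamhead",(355,214),.03),("hamend",(360,85),.02)]: print(n,pix2w(c,p,z).round(3))
p,R=pose();print(p,R.as_euler("zyx"));print(R.as_matrix().round(3)); print(calibration("wrist"), R.as_matrix().T@(-np.array(calibration("wrist")["R"]).T@calibration("wrist")["t"]-p))
E
```

```text
plate (array([0.5333, 0.2903]), np.float64(0.1967), np.float64(0.0011)) (array([0.5339, 0.2905]), np.float64(0.1912), np.float64(0.0))
fix (array([ 0.5999, -0.292 ]), np.float64(0.0241), np.float64(0.0012)) (array([ 0.6001, -0.2937]), np.float64(0.0341), np.float64(0.0007))
shell (array([ 0.5416, -0.0056]), np.float64(0.1165), np.float64(0.0009))
tab [[0.43644589 0.02162655 0.056     ]]
heel [[0.512 0.141 0.032]]
awlh [[0.642 0.143 0.02 ]]
awltip [[0.759 0.147 0.01 ]]
tin [[ 0.482 -0.144  0.03 ]]
tape [[ 0.631 -0.147  0.025]]
hamhead [[ 0.68  -0.111  0.03 ]]
hamend [[ 0.924 -0.121  0.02 ]]
[ 0.19175299 -0.62060394  0.24353176] [-2.99786217e-01 -6.15982664e-04 -3.13995227e+00]
[[ 0.955  0.295 -0.001]
 [ 0.295 -0.955  0.002]
 [-0.    -0.002 -1.   ]]
{'K': array([[375.63938177,   0.        , 314.90253115],
       [  0.        , 375.63938177, 238.18815555],
       [  0.        ,   0.        ,   1.        ]]), 'R': array([[ 0.29437159, -0.95568891, -0.00201924],
       [-0.92463406, -0.28533905,  0.25225679],
       [-0.24165518, -0.07239018, -0.96765822]]), 't': array([-0.64841634, -0.03002013,  0.38926662])} [ 0.06856384 -0.00053743 -0.13941517]
```

send_rows(
  deltas=[0.8,-0.6,0,0,0,0.133,0.8,-0.6,0,0,0,0.133,0.8,-0.6,0,0,0,0,0.8,-0.6,0,0,0,0,0.8,-0.6,0,0,0,0,0.8,-0.6,0,0,0,0,0.8,-0.6,0,0,0,0,0.8,-0.6,0,0,0,0,0.8,-0.6,0,0,0,0,0.8,-0.6,0,0,0,0],
  fingers=-1,
)

```text
time: 1.1
ee_pos: [0.4932, -0.3579, 0.2441]
ee_rot: [-0.0, 1.0, 0.017, -0.0]
wrist_force: [0.8, -0.8, -0.2]
width: 0.0872
grasp_force: 0.0
```

send_rows(
  deltas=[0.69,-0.38,0,0,0,0,0.69,-0.38,0,0,0,0,0.69,-0.38,0,0,0,0,0.69,-0.38,0,0,0,0,0,0,0,0,0,0],
)

```text
time: 1.6
ee_pos: [0.6043, -0.2892, 0.2434]
ee_rot: [-0.002, 1.0, 0.021, 0.001]
wrist_force: [0.6, 0.3, 0.1]
width: 0.0872
grasp_force: 0.0
```

Run:
```python
from h import *
p,R=pose();c=calibration("wrist");im=read_camera("wrist")[:,:,::-1].copy()
np.savez("wf.npz",p=p,R=R.as_matrix(),**c);cv2.imwrite("pics/wf.png",im)
print(p,R.as_matrix().round(4).tolist())
print(w2pix(c,[[.6+.068,-.2925+.002,.0335],[.6-.068,-.2925-.002,.0335]]))
```

```text
Traceback (most recent call last):
TypeError: numpy.savez() got multiple values for keyword argument 'R'
```

```bash
cat >> h.py <<'E'
import pickle
def snap(n):
    p,R=pose();c=calibration("wrist");im=read_camera("wrist")[:,:,::-1].copy()
    pickle.dump((p,R.as_matrix(),c),open(n+".pkl","wb"));cv2.imwrite(f"pics/{n}.png",im)
    print(p,R.as_matrix().round(4).tolist());return p,R,c,im
E
python3 - <<'E'
from h import *
p,R,c,im=snap("wf")
print(w2pix(c,[[.6+.068,-.2925+.002,.0335],[.6-.068,-.2925-.002,.0335]]))
E
```

```text
[ 0.60221847 -0.29166103  0.24345876] [[0.9993, 0.0386, -0.0006], [0.0386, -0.9993, 0.0021], [-0.0006, -0.0022, -1.0]]
[[317.54646127 143.1053288 ]
 [316.18718339 284.43567274]]
```

View pics/wf.png

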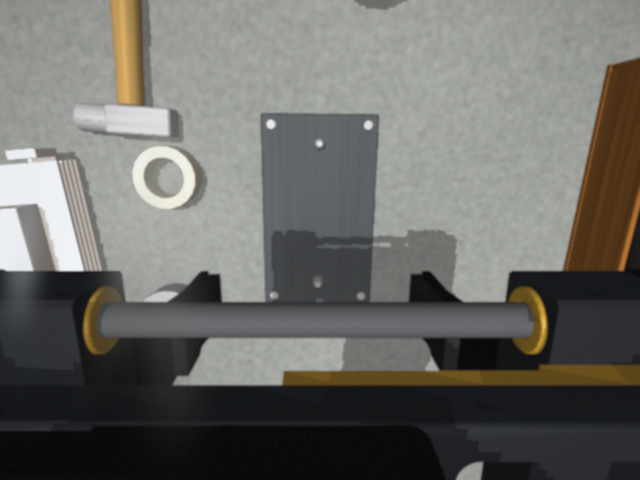

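The wrist view shows the pin tips at about (319.5,144.5) and (317.5,283). I'll refine these by blob centroids.

```bash
cat >> h.py <<'E'
def blob(g,u,v,r=7,dark=False):
    """centroid of the bright (or dark) spot around u,v against the window's median"""
    u0,v0=int(round(u)),int(round(v));w=g[v0-r:v0+r+1,u0-r:u0+r+1].astype(float)
    d=(np.median(w)-w) if dark else (w-np.median(w))
    d=np.clip(d-0.4*d.max(),0,None);yy,xx=np.mgrid[v0-r:v0+r+1,u0-r:u0+r+1]
    return (d*xx).sum()/d.sum(),(d*yy).sum()/d.sum()
E
python3 - <<'E'
from h import *
p,Rm,c=pickle.load(open("wf.pkl","rb"));g=cv2.imread("pics/wf.png",0)
a=[blob(g,319.5,144.5),blob(g,317.5,282)];print(a,fit([(.068,0),(-.068,0)],pix2w(c,a,.0335)))
b=[blob(g,271,125),blob(g,368.5,125.5),blob(g,361,296),blob(g,274,296)]
W=pix2w(c,b,.021);print(np.array(b).round(1).tolist(),W.mean(0),W.round(4).tolist())
cv2.imwrite("pics/z.png",0) if 0 else None
t=cv2.imread("pics/top0.png",0);ct=calibration("top")
a=[blob(t,453.8,221.4,5),blob(t,457,295.4,5)];print(a,fit([(.068,0),(-.068,0)],pix2w(ct,a,.0335)))
E
```

```text
[(np.float64(318.96207487154396), np.float64(143.10582334230486)), (np.float64(317.1927216811892), np.float64(283.6970784213225))] (array([ 0.6004, -0.2936]), np.float64(0.0273), np.float64(0.0004))
[[270.4, 123.7], [367.8, 124.7], [360.4, 295.7], [272.2, 294.9]] [ 0.59994807 -0.29329201  0.021     ] [[0.6836, -0.2464, 0.021], [0.6861, -0.3362, 0.021], [0.5164, -0.341, 0.021], [0.5137, -0.2496, 0.021]]
[(np.float64(453.8263888888888), np.float64(220.3770833333333)), (np.float64(456.59975816203155), np.float64(295.1481257557437))] (array([ 0.6012, -0.2934]), np.float64(0.028), np.float64(0.0))
```

send_rows(
  deltas=[-0.08,-0.97,0,0,0,0,-0.08,-0.97,0,0,0,0,-0.08,-0.97,0,0,0,0,-0.08,-0.97,0,0,0,0,-0.08,-0.97,0,0,0,0,-0.08,-0.97,0,0,0,0,-0.08,-0.97,0,0,0,0,-0.08,-0.97,0,0,0,0,-0.08,-0.97,0,0,0,0,-0.08,-0.97,0,0,0,0],
)

```text
time: 2.7
ee_pos: [0.5549, 0.0913, 0.2446]
ee_rot: [0.001, 1.0, 0.015, 0.0]
wrist_force: [0.4, 0.0, -0.9]
width: 0.0869
grasp_force: 0.0
```

send_rows(
  deltas=[-0.07,-0.97,0,0,0,0,-0.07,-0.97,0,0,0,0,-0.07,-0.97,0,0,0,0,-0.07,-0.97,0,0,0,0,-0.07,-0.97,0,0,0,0,0,0,0,0,0,-0.08,0,0,0,0,0,-0.08,0,0,0,0,0,0,0,0,0,0,0,0],
)

```text
time: 3.6
ee_pos: [0.5354, 0.2839, 0.2443]
ee_rot: [0.001, 0.996, 0.095, -0.0]
wrist_force: [-0.7, -0.4, -0.2]
width: 0.087
grasp_force: 0.0
```

Run:
```python
from h import *
p,R,c,im=snap("wp");g=cv2.cvtColor(im,cv2.COLOR_BGR2GRAY)
y=.191;X=np.array([[.5339+s*.068*np.cos(y),.2905+s*.068*np.sin(y),.014] for s in(1,-1)])
u=w2pix(c,X);print(u)
```

```text
[0.53544144 0.2838577  0.24433314] [[0.9821, 0.1886, 0.0], [0.1886, -0.9821, -0.0011], [-0.0002, 0.0011, -1.0]]
[[307.97448071 141.07052624]
 [308.89439613 275.5914124 ]]
```

View pics/wp.png

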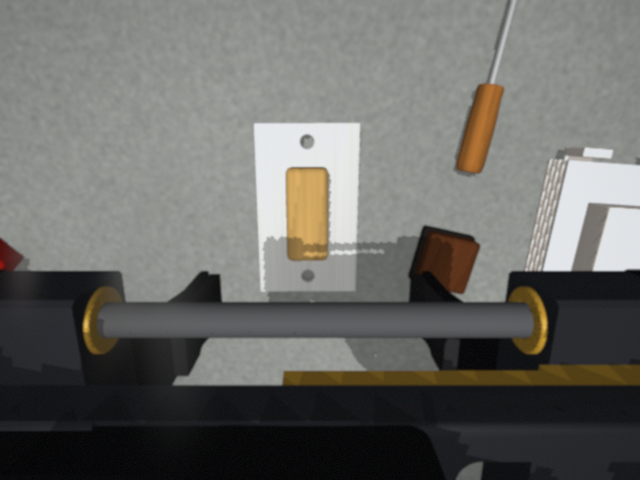

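Plate holes are at about (307.5,141.5) and (307.5,275.5) in the wrist view, close to the prediction.

Run:
```python
from h import *
p,Rm,c=pickle.load(open("wp.pkl","rb"));g=cv2.imread("pics/wp.png",0)
a=[blob(g,307.5,141.5,9,True),blob(g,307.5,275.5,9,True)];f=fit([(.068,0),(-.068,0)],pix2w(c,a,.014));print(a,f)
R=Rm;tgt=np.r_[f[0],p[2]];print("yaw tool",np.arctan2(R[1,0],R[0,0]),"delta tool units",(R.T@(tgt-p))/.04)
```

```text
[(np.float64(305.17384105960264), np.float64(139.88178807947017)), (np.float64(307.22446773120424), np.float64(275.78293413173657))] (array([0.5339, 0.2927]), np.float64(0.1977), np.float64(0.0007))
yaw tool 0.18969138188677281 delta tool units [ 0.003837   -0.2243582  -0.00024583]
```

Run:
```python
from h import *
p,Rm,c=pickle.load(open("wp.pkl","rb"));g=cv2.imread("pics/wp.png",0)
print(g[131:152,297:318]); 
def cen(u0,u1,v0,v1,th):
    m=(g[v0:v1,u0:u1]<th); n,l,s,ce=cv2.connectedComponentsWithStats(m.astype(np.uint8)); i=1+s[1:,4].argmax(); return ce[i]+[u0,v0],s[i]
for a in [(297,318,131,152,180),(298,318,266,286,125)]: print(cen(*a))
print(g[266:286,298:318])
```

```text
[[232 232 232 232 231 231 232 232 232 231 232 232 232 231 232 231 232 232
  231 231 231]
 [232 232 231 232 232 232 231 231 229 230 230 229 231 231 232 232 232 232
  231 231 231]
 [232 232 232 232 232 230 229 224 220 215 215 218 222 227 230 231 232 232
  231 231 231]
 [232 232 231 232 229 225 212 195 181 171 170 176 191 210 223 228 231 232
  231 231 231]
 [232 232 232 230 221 200 172 148 135 129 126 130 146 170 197 218 227 230
  231 231 231]
 [232 232 230 222 196 162 132 116 111 109 107 108 120 138 164 193 218 228
  231 231 231]
 [232 231 226 206 166 130 112 109 110 109 108 111 121 132 146 171 201 224
  230 231 232]
 [231 230 219 185 144 114 110 120 128 126 122 124 135 143 146 155 184 218
  229 232 231]
 [233 228 209 167 128 109 113 131 144 144 138 140 146 151 147 145 168 205
  226 230 231]
 [232 228 204 155 117 106 113 134 151 152 149 147 150 149 147 144 161 197
  223 230 231]
 [232 227 201 150 112 103 113 134 149 153 151 149 149 149 149 150 165 197
  223 230 231]
 [232 227 203 152 113 102 114 135 149 152 150 150 149 148 150 152 170 200
  223 230 231]
 [232 228 208 161 120 107 118 13
[... 1938 characters left out ...]
 131 146
  152 154]
 [154 155 149 135 115  97  90  90  92  92  92  94  93  95 104 123 139 150
  154 154]
 [155 154 152 144 128 110 100  93  91  91  91  94  95 104 118 134 147 153
  153 154]
 [154 154 153 148 140 128 117 107 101  96  98 102 106 119 133 144 152 155
  154 155]
 [155 154 153 151 148 143 136 127 118 114 114 118 126 135 144 152 154 154
  155 154]
 [153 153 153 151 152 151 148 142 138 133 133 135 141 146 152 155 155 154
  154 154]
 [153 154 153 151 152 153 153 150 148 146 144 147 149 152 155 156 155 153
  154 154]
 [154 154 153 152 152 152 153 153 151 149 150 150 151 153 155 155 155 154
  153 154]
 [155 154 153 151 151 152 154 152 151 149 149 150 151 153 155 155 155 154
  155 154]]
```

Run:
```python
from h import *
p,Rm,c=pickle.load(open("wp.pkl","rb"))
f=fit([(.068,0),(-.068,0)],pix2w(c,[(306.6,141.1),(307.4,275.4)],.014));print(f)
p,R=pose();R=R.as_matrix();print(p,"yaw",np.arctan2(R[1,0],R[0,0]),"d units",(R.T@(np.r_[f[0],.0385]-p))/.04)
```

```text
(array([0.5337, 0.2919]), np.float64(0.1892), np.float64(0.0001))
[0.53543316 0.28401213 0.24441419] yaw 0.190064323471023 d units [-4.99602266e-03 -2.06713313e-01  5.14766138e+00]
```

send_rows(
  deltas=[0,-0.1,0.9,0,0,0,0,-0.1,0.9,0,0,0,0,0,0.9,0,0,0,0,0,0.9,0,0,0,0,0,0.9,0,0,0,0,0,0.35,0,0,0,0,0,0.2,0,0,0,0,0,0.1,0,0,0,0,0,0,0,0,0],
)

```text
time: 4.55
ee_pos: [0.5343, 0.2937, 0.0396]
ee_rot: [-0.0, 0.995, 0.097, 0.001]
wrist_force: [-0.1, 0.9, 0.6]
width: 0.0868
grasp_force: 0.0
```

send_rows(
  deltas=[0,0,0,0,0,0,0,0,0,0,0,0,0,0,0,0,0,0,0,0,0,0,0,0,0,0,0,0,0,0,0,0,0,0,0,0,0,0,0,0,0,0],
  fingers=1,
  squeeze=40,
)

```text
time: 5.25
ee_pos: [0.5337, 0.292, 0.0384]
ee_rot: [0.001, 0.995, 0.097, -0.0]
wrist_force: [-1.5, 0.9, 1.2]
width: 0.0399
grasp_force: 40.0
```

Run:
```python
from h import *
p,R=pose();R=R.as_matrix();print(p,R.round(4).tolist(),"yaw",np.arctan2(R[1,0],R[0,0]), bot.sense()["wrist_force"],bot.sense()["width"],bot.sense()["grasp_force"])
```

```text
[0.53370514 0.29203957 0.03842915] [[0.9814, 0.1922, -0.0001], [0.1922, -0.9814, -0.0022], [-0.0006, 0.0022, -1.0]] yaw 0.1933535644938089 [-1.5410706  0.8986947  1.2200607] 0.03993246897120518 40.00447000027634
```

send_rows(
  deltas=[0,0,-0.5,0,0,0,0,0,-0.8,0,0,0.055,0,0,-0.8,0,0,0.055,0,0,-0.8,0,0,0.055,0.08,0.5,0,0,0,0,0.08,0.9,0,0,0,0,0.08,0.95,0,0,0,0,0.08,0.95,0,0,0,0,0.08,0.95,0,0,0,0,0.08,0.95,0,0,0,0],
)

```text
time: 6.25
ee_pos: [0.5569, 0.0842, 0.1524]
ee_rot: [0.0, 1.0, 0.014, -0.002]
wrist_force: [1.5, 0.1, -8.1]
width: 0.0397
grasp_force: 40.0
```

send_rows(
  deltas=[0.08,0.95,0,0,0,0,0.08,0.95,0,0,0,0,0.08,0.95,0,0,0,0,0.08,0.95,0,0,0,0,0.08,0.95,0,0,0,0,0.08,0.95,0,0,0,0,0.08,0.95,0,0,0,0,0.08,0.95,0,0,0,0,0.08,0.9,0,0,0,0,0.03,0.5,0,0,0,0],
)

```text
time: 7.25
ee_pos: [0.5967, -0.2775, 0.1517]
ee_rot: [0.0, 1.0, 0.012, -0.002]
wrist_force: [-0.2, -0.9, -7.2]
width: 0.0398
grasp_force: 40.0
```

send_rows(
  deltas=[0,0.2,0,0,0,0,0,0,0,0,0,0,0,0,0,0,0,0,0,0,0,0,0,0],
)

```text
time: 7.65
ee_pos: [0.5997, -0.2779, 0.1544]
ee_rot: [-0.001, 1.0, 0.016, -0.0]
wrist_force: [0.5, 0.5, -7.6]
width: 0.0398
grasp_force: 40.0
```

```bash
cat > st.py <<'E'
from h import *
def rel(t,yaw=None):
    p,R=pose();R=R.as_matrix();s=bot.sense()
    print(p.round(4),R[:,2].round(4),"yaw",np.arctan2(R[1,0],R[0,0]).round(4),"F",s["wrist_force"].round(1),"M",s["moment"].round(2),"w",s["width"].round(4),s["grasp_force"].round(1),"j",s["joint_pos"].round(2))
    print("d units",((R.T@(np.array(t)-p))/.04).round(3))
E
python3 - <<'E'
from st import *
rel([.6002,-.2935,.0385+.035])
snap("wc")
E
```

```text
Traceback (most recent call last):
  File "st.py", line 4, in rel
    print(p.round(4),R[:,2].round(4),"yaw",np.arctan2(R[1,0],R[0,0]).round(4),"F",s["wrist_force"].round(1),"M",s["moment"].round(2),"w",s["width"].round(4),s["grasp_force"].round(1),"j",s["joint_pos"].round(2))
                                                                                                                                         ^^^^^^^^^^^^^^^^
AttributeError: 'float' object has no attribute 'round'
```

```bash
sed -i 's/s\["width"\].round(4),s\["grasp_force"\].round(1)/round(s["width"],4),round(s["grasp_force"],1)/' st.py
python3 - <<'E'
from st import *
rel([.6002,-.2935,.0385+.045])
E
```

```text
[ 0.5997 -0.2779  0.1544] [-2.0e-04  1.7e-03 -1.0e+00] yaw 0.0324 F [ 0.5  0.5 -7.6] M [ 0.04  0.03 -0.01] w 0.0398 40.0 j [ 0.67  0.42 -0.37  1.52  0.15  1.23 -1.25]
d units [-1.000e-03  3.940e-01  1.772e+00]
```

send_rows(
  deltas=[0,0.2,0.3,0,0,0.004,0,0.19,0.6,0,0,0,0,0,0.6,0,0,0,0,0,0.27,0,0,0,0,0,0,0,0,0,0,0,0,0,0,0],
)

```text
time: 8.25
ee_pos: [0.6003, -0.2963, 0.0843]
ee_rot: [0.0, 1.0, 0.013, 0.0]
wrist_force: [0.5, -0.6, -6.3]
width: 0.0404
grasp_force: 40.0
```

Run:
```python
from st import *
rel([.6002,-.2935,.0385+.034])
snap("wc")
```

```text
[ 0.6003 -0.2963  0.0843] [ 1.e-03 -2.e-04 -1.e+00] yaw 0.0256 F [ 0.5 -0.6 -6.3] M [ 0.05 -0.02 -0.02] w 0.0404 40.0 j [ 0.68  0.5  -0.35  1.56  0.18  1.11 -1.25]
d units [-0.002 -0.069  0.295]
[ 0.60033078 -0.29626894  0.08431817] [[0.9997, 0.0256, 0.001], [0.0256, -0.9997, -0.0002], [0.001, 0.0002, -1.0]]
```

View pics/wc.png

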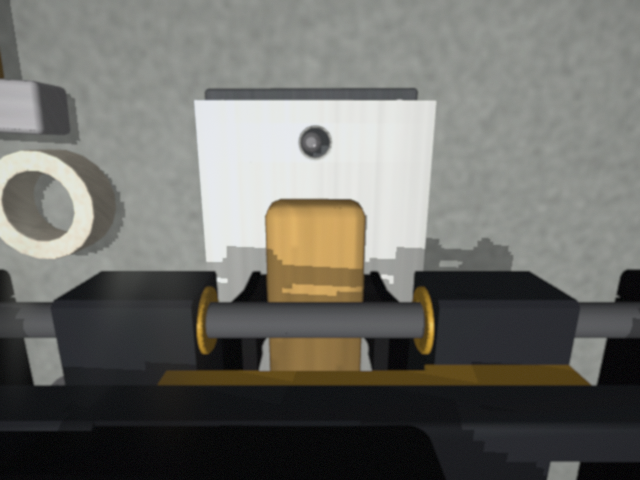

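The pin tip is visible through the far hole at about (314,143). I'll measure the offset between them.

Run:
```python
from st import *
p,Rm,c=pickle.load(open("wc.pkl","rb"));g=cv2.imread("pics/wc.png",0)
m=(g[120:166,292:338]<190).astype(np.uint8);n,l,s,ce=cv2.connectedComponentsWithStats(m);i=1+s[1:,4].argmax();h=ce[i]+[292,120];print(h,s[i])
print(g[128:160:2,298:332:2])
z=p[2]-.0384+.014
print("hole",pix2w(c,h,z), "exp pin px",w2pix(c,[[.6002+.068,-.2935+.0019,.0335]]), "exp hole px", w2pix(c,[p+Rm@[.068,0,.0384-.014]]))
rel([.6002,-.2935,.0385+.034])
```

```text
[314.70276243 141.76353591] [  6   5  34  35 905]
[[232 233 230 209 166 136  99  83  82  82  83  99 130 175 217 231 233]
 [233 231 205 157 121  79  64  61  62  60  60  63  85 135 176 217 231]
 [232 214 162 110  72  72  78  76  70  62  60  60  63  76 115 165 221]
 [228 178 126  79  84  94  96  94  90  80  65  60  62  63  79 142 200]
 [220 156  97  85  98 103 110 109  99  90  77  65  61  61  63 116 179]
 [203 133  87  95 108 129 139 138 121  93  82  69  61  60  61  85 155]
 [192 126  87  98 125 143 144 142 136 107  86  73  62  61  60  70 143]
 [189 121  86  99 129 144 144 142 137 112  92  78  63  61  61  68 131]
 [195 128  83  95 120 141 143 146 159 115  88  72  64  66  64  76 152]
 [207 140  83  89 100 122 134 138 153 106  82  72  84  87  85  94 157]
 [220 162  98  77  87  93 100  99  99  85  71  67  87  92  92 123 182]
 [229 187 132  74  74  79  86  87  81  71  61  66  88  91 103 161 207]
 [233 216 172 110  67  64  68  71  75  69  64  70  88  98 139 193 221]
 [233 230 206 163 118  77  61  65  88  85  85  89 104 140 185 218 231]
 [233 233 229 209 182 145 108  92  96  98 104 125 162 196 220 231 232]
 [233 233 233 230 220 201 184 168 155 159 168 187 207 223 231 232 232]]
hole [[ 0.66807851 -0.29393477  0.05991817]] exp pin px [[309.98125042 141.23316397]] exp hole px [[316.13744652 141.17812482]]
[ 0.6009 -0.2966  0.0852] [ 0.0024 -0.001  -1.    ] yaw 0.0254 F [ 1.2 -0.2 -8. ] M [-0.03 -0.04  0.02] w 0.0396 40.0 j [ 0.68  0.5  -0.35  1.56  0.18  1.11 -1.25]
d units [-0.015 -0.078  0.317]
```

send_rows(
  deltas=[0,-0.06,0.1,0,0,-0.002,0,0,0.1,0,0,0,0,0,0.05,0,0,0,0,0,0.05,0,0,0,0,0,0.05,0,0,0,0,0,0.05,0,0,0,0,0,0.05,0,0,0,0,0,0,0,0,0],
)

```text
time: 9.1
ee_pos: [0.5993, -0.2941, 0.0653]
ee_rot: [-0.0, 1.0, 0.013, -0.0]
wrist_force: [0.2, -0.6, -8.3]
width: 0.0398
grasp_force: 40.0
```

Run:
```python
from st import *
rel([.6002,-.2935,.0385+.020])
```

```text
[ 0.5993 -0.2941  0.0653] [-6.e-04  3.e-04 -1.e+00] yaw 0.0268 F [ 0.2 -0.6 -8.3] M [ 0.06  0.01 -0.05] w 0.0398 40.0 j [ 0.68  0.52 -0.34  1.58  0.19  1.08 -1.26]
d units [ 0.022 -0.016  0.17 ]
```

send_rows(
  deltas=[0,0,0.05,0,0,0,0,0,0.05,0,0,0,0,0,0.04,0,0,0,0,0,0.03,0,0,0,0,0,0,0,0,0,0,0,0,0,0,0],
)

```text
time: 9.7
ee_pos: [0.5996, -0.2942, 0.059]
ee_rot: [0.0, 1.0, 0.013, -0.0]
wrist_force: [0.0, -0.3, -8.3]
width: 0.0395
grasp_force: 40.0
```

Run:
```python
from st import *
rel([.6002,-.2935,.0385+.020])
```

```text
[ 0.5996 -0.2942  0.059 ] [-0.e+00 -1.e-04 -1.e+00] yaw 0.0268 F [ 0.  -0.3 -8.3] M [ 0.05 -0.02  0.01] w 0.0395 40.0 j [ 0.68  0.52 -0.34  1.59  0.19  1.07 -1.26]
d units [ 0.016 -0.018  0.012]
```

send_rows(
  deltas=[0,0,0.02,0,0,0,0,0,0.02,0,0,0,0,0,0.01,0,0,0,0,0,0,0,0,0,0,0,0,0,0,0],
)

```text
time: 10.2
ee_pos: [0.5997, -0.2942, 0.0585]
ee_rot: [0.0, 1.0, 0.013, 0.0]
wrist_force: [-4.9, 2.0, 2.7]
width: 0.0396
grasp_force: 40.0
```

send_rows(
  deltas=[0,0,0,0,0,0,0,0,0,0,0,0,0,0,0,0,0,0,0,0,0,0,0,0,0,0,0,0,0,0,0,0,-0.3,0,0,0,0,0,-0.8,0,0,0,0,0,-0.9,0,0,0,0,0,-0.9,0,0,0,0,0,-0.9,0,0,0],
  fingers=-1,
)

```text
time: 11.2
ee_pos: [0.5997, -0.2941, 0.2115]
ee_rot: [0.0, 1.0, 0.013, 0.0]
wrist_force: [0.2, 1.0, 0.0]
width: 0.0867
grasp_force: 0.0
```

Run:
```python
from st import *
rel([.4363,.0215,.21])
t=read_camera("top")[:,:,::-1];w=read_camera("wrist")[:,:,::-1]
cv2.imwrite("pics/chk.png",np.hstack([cv2.resize(t[180:340,400:520],(450,600)),cv2.resize(w[60:320,200:440][:,:,:],(350,600))]))
```

```text
[ 0.5997 -0.2941  0.2115] [ 1.e-03 -5.e-04 -1.e+00] yaw 0.027 F [0.2 1.  0. ] M [-0.06 -0.03  0.03] w 0.0867 0.0 j [ 0.69  0.4  -0.36  1.44  0.14  1.33 -1.22]
d units [-3.87  -7.997  0.029]
```

View pics/chk.png

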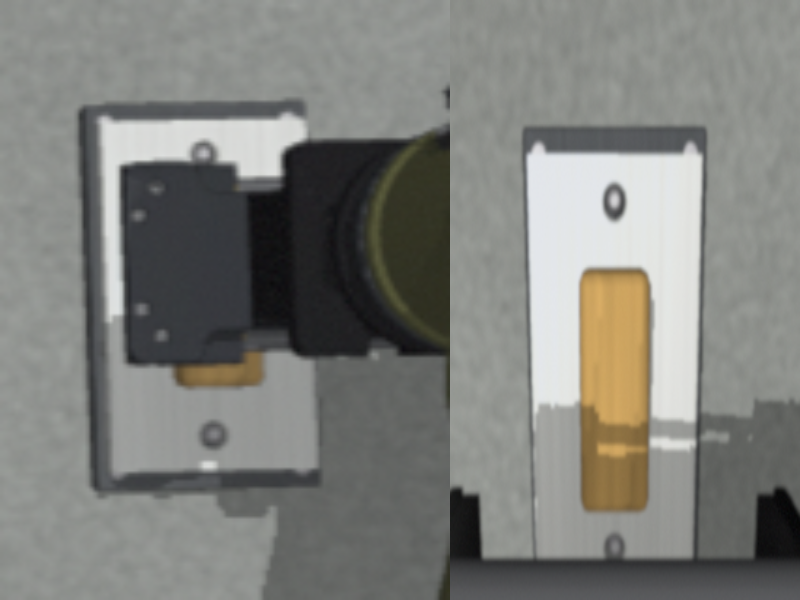

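The plate is seated flush with both pins centred in the holes, and it is released. Now I'll move to the tab.

send_rows(
  deltas=[-0.39,-0.8,0,0,0,0,-0.39,-0.8,0,0,0,0,-0.39,-0.8,0,0,0,0,-0.39,-0.8,0,0,0,0,-0.39,-0.8,0,0,0,0,-0.39,-0.8,0,0,0,0,-0.39,-0.8,0,0,0,0,-0.39,-0.8,0,0,0,0,-0.38,-0.8,0,0,0,0,-0.38,-0.8,0,0,0,0],
  fingers=0.17,
)

```text
time: 12.3
ee_pos: [0.435, 0.0228, 0.2092]
ee_rot: [0.0, 1.0, 0.013, 0.0]
wrist_force: [0.7, 0.5, 0.1]
width: 0.0362
grasp_force: 0.0
```

send_rows(
  deltas=[0,0,0,0,0,-0.14,0,0,0,0,0,-0.14,0,0,0,0,0,-0.14,0,0,0,0,0,-0.14,0,0,0,0,0,-0.14,0,0,0,0,0,-0.14,0,0,0,0,0,-0.14,0,0,0,0,0,-0.14,0,0,0,0,0,-0.14,0,0,0,0,0,-0.14],
)

```text
time: 13.3
ee_pos: [0.4358, 0.0217, 0.2092]
ee_rot: [0.0, 0.754, 0.657, 0.0]
wrist_force: [0.2, 0.1, 0.6]
width: 0.0362
grasp_force: 0.0
```

send_rows(
  deltas=[0,0,0,0,0,-0.13,0,0,0,0,0,-0.13,0,0,0,0,0,0,0,0,0,0,0,0,0,0,0,0,0,0],
)

```text
time: 13.8
ee_pos: [0.4359, 0.0216, 0.209]
ee_rot: [0.0, 0.666, 0.746, 0.0]
wrist_force: [0.3, 1.0, 0.3]
width: 0.0363
grasp_force: 0.0
```

Run:
```python
from st import *
rel([.4355,.0218,.056])
p,R,c,im=snap("ws")
a=.1165;Ra=np.array([[np.cos(a),-np.sin(a)],[np.sin(a),np.cos(a)]])
q=[np.r_[Ra@[x,y]+[.5416,-.0056],z] for x,y,z in [(-.103,.04,.056),(-.095,.058,.032),(-.095,-.058,.032),(.095,.058,.032),(-.058,.031,.06)]]
print(w2pix(c,q).round(1).tolist())
```

```text
[0.4359 0.0216 0.209 ] [ 2.e-04 -2.e-04 -1.e+00] yaw 1.6848 F [0.3 1.  0.3] M [ 0.01 -0.16 -0.01] w 0.0363 0.0 j [ 0.41 -0.11 -0.48  1.98 -0.05  1.25  0.06]
d units [ 0.008 -0.009  3.826]
[0.4358527  0.02157144 0.20904353] [[-0.1137, 0.9935, 0.0002], [0.9935, 0.1137, -0.0002], [-0.0002, 0.0002, -1.0]]
[[313.8, 228.8], [323.2, 201.7], [323.0, 325.9], [547.2, 200.9], [370.5, 240.8]]
```

View pics/ws.png

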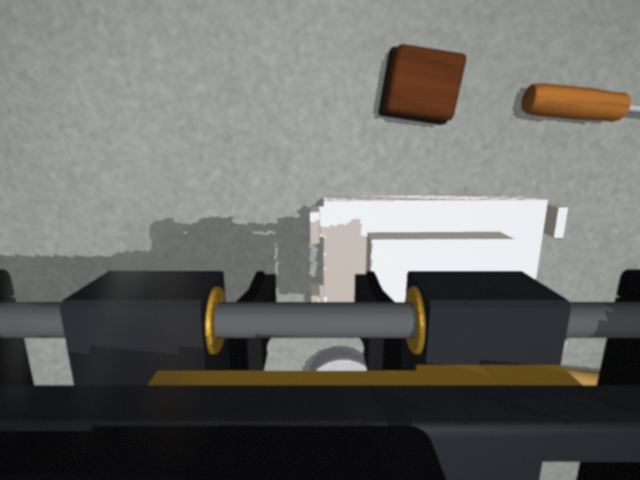

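The tab is at about (315,225) in the wrist view, centred between the fingers and matching the prediction. I'll descend.

send_rows(
  deltas=[0.02,0,0.6,0,0,0,0,0,0.8,0,0,0,0,0,0.8,0,0,0,0,0,0.8,0,0,0,0,0,0.5,0,0,0,0,0,0.2,0,0,0,0,0,0.08,0,0,0,0,0,0,0,0,0,0,0,0,0,0,0],
)

```text
time: 14.75
ee_pos: [0.4368, 0.0223, 0.0588]
ee_rot: [0.001, 0.665, 0.747, 0.001]
wrist_force: [0.2, 0.6, 0.6]
width: 0.0356
grasp_force: 0.0
```

Run:
```python
from st import *
rel([.4355,.0222,.0575])
```

```text
[0.4368 0.0223 0.0588] [ 2.1e-03 -3.0e-04 -1.0e+00] yaw 1.6865 F [0.2 0.6 0.6] M [-0.06 -0.13  0.05] w 0.0356 0.0 j [ 0.39  0.08 -0.51  2.15  0.05  0.92 -0.04]
d units [ 0.001 -0.032  0.033]
```

send_rows(
  deltas=[0,-0.02,0.03,0,0,0,0,0,0,0,0,0,0,0,0,0,0,0,0,0,0,0,0,0,0,0,0,0,0,0,0,0,0,0,0,0],
  fingers=1,
  squeeze=45,
)

```text
time: 15.35
ee_pos: [0.4353, 0.0223, 0.0567]
ee_rot: [0.0, 0.665, 0.747, 0.0]
wrist_force: [1.4, 1.6, -0.0]
width: 0.0074
grasp_force: 45.0
```

Run:
```python
from st import *
rel([.4355,.0222,.0575])
p,R=pose();R=R.as_matrix()
a=np.arctan2(R[1,1],R[0,1]);Ra=np.array([[np.cos(a),-np.sin(a)],[np.sin(a),np.cos(a)]])
# shell far point from tab: tab at tcp xy; local (198,-98)
v=np.r_[Ra@[.198,-.098],.028-p[2]];print(a,v)
n=np.cross([0,0,1.],v);n/=np.linalg.norm(n)   # try sign: tab must rise
w=n if np.cross(n,-v)[2]>0 else -n
Pf=p+v;T=lambda th:(Ro.from_rotvec(w*th).apply(p-Pf)+Pf,Ro.from_rotvec(w*th).as_matrix()@R)
N=14
for k in range(N):
    p0,R0=T(.27*k/N);p1,R1=T(.27*(k+1)/N)
    if k in(0,N-1):print((R0.T@(p1-p0)/.04).round(4),Ro.from_matrix(R0.T@R1).as_rotvec().round(4),p1)
```

```text
[0.4353 0.0223 0.0567] [ 7.e-04  1.e-04 -1.e+00] yaw 1.6869 F [ 1.4  1.6 -0. ] M [ 0.05 -0.27  0.03] w 0.0074 45.0 j [ 0.39  0.09 -0.51  2.15  0.05  0.92 -0.04]
d units [-0.004  0.004 -0.02 ]
0.11611957071670714 [ 0.20802077 -0.0744     -0.02869168]
[-0.0066  0.0134 -0.1064] [0.0173 0.0086 0.    ] [0.43587631 0.02212804 0.06094679]
[-0.0066  0.0134 -0.1064] [0.0173 0.0086 0.    ] [0.450059   0.01705551 0.11457994]
```

send_rows(
  deltas=[-0.007,0.013,-0.106,0.017,0.009,0,-0.007,0.013,-0.106,0.017,0.009,0,-0.007,0.013,-0.106,0.017,0.009,0,-0.007,0.013,-0.106,0.017,0.009,0,-0.007,0.013,-0.106,0.017,0.009,0,-0.007,0.013,-0.106,0.017,0.009,0,0,0,0,0,0,0],
)

```text
time: 16.05
ee_pos: [0.4408, 0.0199, 0.0825]
ee_rot: [-0.054, 0.664, 0.745, -0.02]
wrist_force: [0.5, -1.0, -0.9]
width: 0.0077
grasp_force: 45.1
```

Run:
```python
from st import *
rel([.45,.017,.1146])
s=read_camera("scene")[:,:,::-1];cv2.imwrite("pics/peel.png",cv2.resize(s[160:310,290:490],(800,600)))
```

```text
[0.4408 0.0199 0.0825] [-0.1062  0.0421 -0.9935] yaw 1.6828 F [ 0.5 -1.  -0.9] M [-0.18 -0.4  -0.07] w 0.0077 45.1 j [ 0.41  0.14 -0.5   2.04  0.02  1.08  0.01]
d units [-0.055  0.139 -0.826]
```

View pics/peel.png

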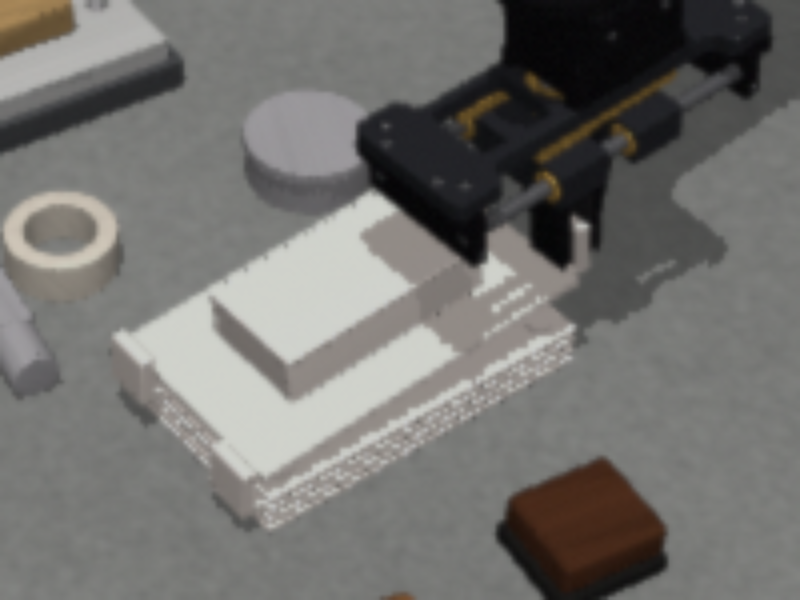

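The peel is working: the tabbed corner is up, the far edge is still down, and the stack hasn't moved. I'll continue to about 0.27 rad.

send_rows(
  deltas=[-0.007,0.013,-0.106,0.017,0.009,0,-0.007,0.013,-0.106,0.017,0.009,0,-0.007,0.013,-0.106,0.017,0.009,0,-0.007,0.013,-0.106,0.017,0.009,0,-0.007,0.013,-0.106,0.017,0.009,0,-0.007,0.013,-0.106,0.017,0.009,0,-0.007,0.013,-0.106,0.017,0.009,0,-0.007,0.013,-0.106,0.017,0.009,0,0,0,0,0,0,0],
)

```text
time: 17.0
ee_pos: [0.4504, 0.0162, 0.1145]
ee_rot: [-0.126, 0.659, 0.74, -0.047]
wrist_force: [0.0, -0.0, -0.8]
width: 0.0073
grasp_force: 45.1
```

Run:
```python
from st import *
rel([.45,.017,.1146])
p,R=pose();print("vertical 100mm up", (R.as_matrix().T@[0,0,.1]/.04).round(3))
```

```text
[0.4504 0.0162 0.1145] [-0.2477  0.097  -0.964 ] yaw 1.6712 F [ 0.  -0.  -0.8] M [-0.17 -0.39  0.02] w 0.0073 45.1 j [ 0.42  0.23 -0.48  1.88 -0.01  1.29  0.05]
d units [ 0.02  -0.007  0.002]
vertical 100mm up [ 0.312 -0.587 -2.41 ]
```

Next I lift vertically 12 cm, starting slowly.

send_rows(
  deltas=[0.02,-0.04,-0.16,0,0,0,0.03,-0.06,-0.24,0,0,0,0.04,-0.07,-0.3,0,0,0,0.05,-0.09,-0.37,0,0,0,0.05,-0.09,-0.37,0,0,0,0.05,-0.09,-0.37,0,0,0,0.05,-0.09,-0.37,0,0,0,0.05,-0.09,-0.37,0,0,0,0.03,-0.06,-0.24,0,0,0,0,0,0,0,0,0],
)

```text
time: 18.0
ee_pos: [0.4503, 0.017, 0.2319]
ee_rot: [-0.124, 0.659, 0.74, -0.046]
wrist_force: [0.3, 0.4, -1.4]
width: 0.008
grasp_force: 45.1
```

Run:
```python
from st import *
# final target: shell centre (.5999,-.2938), fixture yaw .0275
a=.0275;Ra=np.array([[np.cos(a),-np.sin(a)],[np.sin(a),np.cos(a)]])
t=np.r_[Ra@[-.103,.04]+[.5999,-.2938],.186];print("final tcp",t,"yaw",a+np.pi/2);rel(t)
p,R=pose();up=Ro.from_euler("zx",[a+np.pi/2,np.pi]);yw=Ro.from_euler("zx",[1.687,np.pi])
print((R.inv()*yw).as_rotvec().round(4),(yw.inv()*up).as_rotvec().round(4), "yaw-level world->tool units",(yw.inv().apply(t-p)/.04).round(3))
```

```text
final tcp [ 0.49583908 -0.25664727  0.186     ] yaw 1.5982963267948966
[0.4503 0.017  0.2319] [-0.2445  0.0957 -0.9649] yaw 1.6724 F [ 0.3  0.4 -1.4] M [-0.13 -0.34 -0.02] w 0.008 45.1 j [ 0.43  0.12 -0.49  1.76 -0.05  1.52  0.07]
d units [-7.011  0.494  0.175]
[ 0.1415 -0.3615 -2.8852] [ 0.      0.     -0.0887] yaw-level world->tool units [ 6.664 -1.925  1.148]
```

Run:
```python
from st import *
a=.0275;t=np.array([.49584,-.25665,.186])
p,R=pose();up=Ro.from_euler("ZX",[a+np.pi/2,np.pi]);yw=Ro.from_euler("ZX",[1.687,np.pi])
print((R.inv()*yw).as_rotvec().round(4),(yw.inv()*up).as_rotvec().round(4), "units",(yw.inv().apply(t-p)/.04).round(3))
```

```text
[-0.2345 -0.1249  0.    ] [ 0.     -0.      0.0887] units [-6.928  0.338  1.148]
```

send_rows(
  deltas=[0,0,0,-0.047,-0.025,0,0,0,0,-0.047,-0.025,0,0,0,0,-0.047,-0.025,0,0,0,0,-0.047,-0.025,0,0,0,0,-0.047,-0.025,0,-0.2,0.02,0,0,0,0,-0.4,0.02,0,0,0,0,-0.5,0.02,0,0,0,0,-0.5,0.02,0,0,0,0,-0.5,0.02,0,0,0,0],
)

```text
time: 19.0
ee_pos: [0.463, -0.0678, 0.2294]
ee_rot: [-0.002, 0.665, 0.747, -0.001]
wrist_force: [-1.4, -0.6, -1.2]
width: 0.0075
grasp_force: 45.1
```

send_rows(
  deltas=[-0.5,0.02,0,0,0,0,-0.5,0.03,0,0,0,0,-0.5,0.03,0,0,0,0,-0.5,0.03,0,0,0,0,-0.5,0.03,0,0,0,0,-0.5,0.03,0,0,0,0,-0.5,0.03,0,0,0,0,-0.5,0.02,0,0,0,0,-0.4,0.02,0,0,0,0,-0.3,0.02,0,0,0,0],
)

```text
time: 20.0
ee_pos: [0.4952, -0.2534, 0.2295]
ee_rot: [-0.002, 0.665, 0.747, -0.001]
wrist_force: [-0.5, 0.3, -1.8]
width: 0.0075
grasp_force: 45.1
```

send_rows(
  deltas=[-0.1,0,0.1,0,0,0.03,0,0,0.2,0,0,0.03,0,0,0.3,0,0,0.03,0,0,0.3,0,0,0,0,0,0.2,0,0,0,0,0,0.05,0,0,0,0,0,0,0,0,0,0,0,0,0,0,0,0,0,0,0,0,0],
)

```text
time: 20.9
ee_pos: [0.4959, -0.2557, 0.1844]
ee_rot: [-0.001, 0.698, 0.716, -0.001]
wrist_force: [0.0, 0.3, -1.1]
width: 0.0074
grasp_force: 45.1
```

Run:
```python
from st import *
rel([.49584,-.25665,.186])
t=read_camera("top")[:,:,::-1];s=read_camera("scene")[:,:,::-1]
cv2.imwrite("pics/end.png",np.vstack([cv2.resize(t[140:360,240:533],(400,300)),cv2.resize(s[90:310,180:473],(400,300))]))
```

```text
[ 0.4959 -0.2557  0.1844] [-0.0021  0.     -1.    ] yaw 1.5969 F [ 0.   0.3 -1.1] M [ 0.01 -0.04  0.01] w 0.0074 45.1 j [ 0.65  0.18 -0.25  1.75  0.05  1.22  0.42]
d units [-0.024 -0.003 -0.04 ]
```

View pics/end.png

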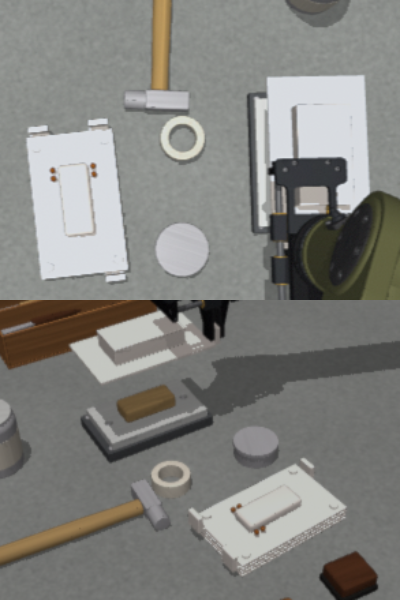

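The shell is held level over the plate, and the stack and bystanders are undisturbed. I'll check the centring numerically from the visible flange corners at about (267,76) and (363,75) in the crop, then hand in.

Run:
```python
from st import *
c=calibration("top");k=293/400
W=pix2w(c,[(240+267*k,140+76*.7333),(240+364*k,140+75*.7333)],.160);print(W)
a=.0275
print("expect",[(.5999+.095*np.cos(a)-y*np.sin(a),-.2938+.095*np.sin(a)+y*np.cos(a)) for y in(.058,-.058)])
print(bot.close_job())
```

```text
[[ 0.69446274 -0.2319947   0.16      ]
 [ 0.6966998  -0.34727321  0.16      ]]
expect [(np.float64(0.6932692814176262), np.float64(-0.23320975913931255)), (np.float64(0.6964588793599127), np.float64(-0.3491658994034942))]
the job is handed in; nothing more can be done
None
```

The job is handed in, though no verdict came back: the plate is seated and released, and the shell was peeled off tab corner first and is held level, within about 2 mm of centre, roughly 10 cm above the wooden form, with the stack and bystanders looking undisturbed in the final pictures.

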